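Hold the filter flush dial at its third click

ROBOT

A 7-joint arm with a two-finger parallel gripper is mounted at the origin on the work surface. World frame = base frame: x ahead of the robot, y to its left, z up, the work surface at z = 0. Lengths are in m, angles in rad, forces in N, time in s.
With the tool pointing down it reaches from about 0.35 to 0.9 m from the base axis. Payload 7.2 kg.
Tool frame: the origin (TCP) lies midway between the tips of the shut fingers; the grasp point (between the pads) lies 19 mm behind it; z points along the fingers, y is the line along which they close (so a half turn about z gives the same grasp; the last joint's range is limited). The gripper opens to 85 mm and grips with 20 to 120 N. Pads are 22 mm wide; open, the fingers measure 114 mm over their backs; the gripper's body (76 mm by 85 mm) begins 54 mm behind the grasp point. The pads swing forward as they close: fully open they stand 13 mm farther back than shut.
Start: joints at [-1.197, 0.411, -0.013, 1.596, 0.006, 1.134, -0.082], TCP at [0.267, 0.565, 0.21] pointing down, gripper open.
Joint ranges: [-2.95, 2.95], [-0.29, 1.99], [-1.47, 1.44], [0.14, 2.54], [-1.03, 4.17], [0.13, 1.85], [-2.86, 2.86]. Speed limits (rad/s): [2.39, 2.39, 3.01, 3.01, 3.14, 3.14, 3.14].

INTERFACE

Orientations are given as a rotation vector (axis times angle).
In Python, from station import * gives the robot as it stands. Calls block until the motion is done:
- move_pose(position, orientation): joint-space move of the TCP to a pose.
- movel(position, rotation=None, max_speed=0.15): straight line of the TCP; rotation=None keeps the orientation; max_speed is the mean speed in m/s.
- movej(angles): joint-space move.
- gripper_open() and grasp(f_grip=None): open the fingers fully, or close them until they stop; f_grip is the grip in N (None keeps the last).
- sleep(seconds).
- inverse_kinematics(position, orientation): joint angles nearest the present ones, or None.
- read_state(): the state.
- snapshot(name): name is "scene" or "top"; returns the picture (480x640x3 uint8, red, green, blue); there is no depth.
- camera_params(name): a dict with "intrinsics" (3x3 intrinsics, pixels), "distortion" ([k1, k2, p1, p2, k3] as OpenCV has them; the pictures are not rectified), "extrinsics" (4x4, takes a point from camera to world coordinates). Camera axes: x right, y down, z forward; pixel columns grow to the right and rows downward; lengths in m; the calibration is good to about 2 mm. A picture is of the moment at which its call begins. camera_params takes no time and is no camera call.
A pose or a line that the arm cannot do raises IKError and nothing moves.
- job_done(): hands the job in; it is judged then, once.
The state is a dict: "clock": time; "joint_pos": joint angles; "joint_vel": joint speeds; "joint_efforts": joint torques, N m; "position": TCP position; "orientation": TCP orientation; "ft_force": force on the tool from outside, world axes, zero at the start; "wrist_torque": the same for the moment, N m; "opening": finger opening in m; "grasp_force": force on a finger pad.
Only numpy, scipy, OpenCV 4.12 (cv2) and the standard library are available. Lean on these libraries where they do the work, as an engineer would, in place of code of your own. Each camera call takes 0.05 s, during which the arm holds its last target. There are 200 camera calls.

TASK

Swing the pale hood-shaped door of the white water filter unit wide open by its handle. Then press the peg of the orange-winged dial down past its first two clicks to the third one, marked with three red dots, and keep pressing: the dial springs back if let go, so finish while still holding it there with the fingers. The door stays wide open, and the other things on the counter are left where they are.

Things in the scene. Friction and masses are not known exactly. Their poses are not given: they have to be found in the camera images.
- unit: white water filter unit, fixed: housing 150 mm deep, 200 wide, 225 high, two blue canisters behind it. Origin at counter height at the foot of the middle of its front face (which carries the dial). Own axes: -x out of the front face, -y along the face towards the door's hinge, z up
- door (a joint): angle of the pale hood-shaped door over the unit's front, rad: 0 closed, stop at 1.75; may begin slightly ajar. Upright hinge, 0.1 N m of friction, no latch, stays where left. A box open at the back, 200 mm wide, 85 deep, 50 to 222 mm above the counter, walls 4 mm; closed, it hides the dial on all sides. Opening turns it anticlockwise seen from above, free edge out from the face
- door_hinge (a point): point on the door's upright hinge line at the front face's hinge-side edge (unit x 0, y -100 mm), 190 mm above the counter
- door_handle (a point): grip point on the door's handle, a dark upright round bar 12 mm thick, 35 mm out from the door's front wall, reaching 119 to 218 mm above the counter; the point is on its axis, 190 mm up. Door closed: 120 mm in front of the face and 170 mm from the hinge along the face. Moves with the door. Can be pinched from above, fingers on either side along the door's width
- dial (a joint): angle of the spring-return dial, rad: 0 at rest, grows as its peg is pressed down, stop at 1.36. Clicks at 0.45 (one white dot), 0.85 (two yellow dots), 1.25 (three red dots), each after a short stiff spot. A spring turns it back to 0 when let go. Pressing takes about 3 to 4 N at first and 4 to 7 N over the clicks. It turns about a level axis square to the front face
- dial_axis (a point): point on the dial's axis, 150 mm above the counter, 52 mm in front of the face, 20 mm towards the hinge from the face's middle (unit x -52, y -20). Fixed to the unit
- peg (a point): point on the axis of the dial's orange peg, 52 mm in front of the face. The peg is a round pin 18 mm thick, square to the face, ending 70 mm in front of it, 60 mm from the dial's axis, on the side away from the hinge. At angle q it is 60 cos(0.6 - q) mm along the face from the axis and 60 sin(0.6 - q) mm above it: 184 mm above the counter at rest, 114 at the third click
- duck: a yellow rubber duck, 95 mm long, 86 mm high; origin under its body. Not to be moved
- maraca: a blue plastic maraca lying down, 205 mm long, head 60 mm across; origin under the head, handle along its own +x. Not to be moved
- cup: a stainless steel measuring cup, 76 mm across, 60 mm high, flat handle 55 mm long along its own +x; origin under its centre. Not to be moved
- block: a wooden block painted orange, 45 mm cube; origin under its centre. Not to be moved
- jar: an amber glass jar with a steel cap, 72 mm across, 90 mm high; origin under its centre. Not to be moved

How it is judged:
On the way, in this order (a step that is already met when the one before it is completed fails the run):
1. the door is swung wide open while the dial is still at rest (value of joint door above 1.1 rad and value of joint dial below 0.15 rad), for 0.2 s.
2. the fingers press the dial past two clicks to the third and hold it there (value of joint door above 1.1 rad and value of joint dial above 1.15 rad and contact force between the fingers and dial above 1 N), for 0.5 s.
At the end, for the whole second after the job is handed in: the door is still open by more than 1.1 rad, the dial is held at the third click (more than 1.15 rad) and the fingers press on it with more than 1 N (all of step 2); the arm keeps its last pose, push and grip.
It fails at once if a bystander is moved by more than 3 cm (distance of any of duck, maraca, cup, block, jar from where it was at the start of the episode above 0.03 m).
It also fails if it takes over 58 s, if anything falls off the work surface, if the arm or the gripper's body presses on something with over 40 N, if the wrist force passes 120 N, or if a joint passes its speed limit or range.

## Working session

There is one attempt and no reset: what is moved stays moved. The work goes in short steps, each a Python script; the robot and the scene stay as the last script left them, time stands still between calls to the robot, and variables do not carry over. Pictures are saved under pics/ and viewed, at most 10 in all, crops included, and the job is handed in when it is done.

```bash
mkdir -p pics; python3 - <<'E'
from station import *
import cv2
for n in("scene","top"):
    im=snapshot(n);cv2.imwrite(f"pics/{n}0.png",im[:,:,::-1]);c=camera_params(n);print(n,c)
s=read_state();print(s['clock'],s['position'],s['orientation'],s['opening'])
E
```

```text
scene {'intrinsics': array([[438.93943842,   0.        , 311.37438894],
       [  0.        , 438.93943842, 247.48667361],
       [  0.        ,   0.        ,   1.        ]]), 'distortion': array([-0.09491254,  0.        ,  0.        ,  0.        ,  0.        ]), 'extrinsics': array([[ 0.78904581,  0.50325682, -0.35233405,  0.88418819],
       [ 0.614147  , -0.66034487,  0.43216677, -0.28040374],
       [-0.01517111, -0.55738428, -0.83011602,  0.80224111],
       [ 0.        ,  0.        ,  0.        ,  1.        ]])}
top {'intrinsics': array([[471.52488949,   0.        , 320.77618352],
       [  0.        , 471.52488949, 238.81837807],
       [  0.        ,   0.        ,   1.        ]]), 'distortion': array([-0.12754584,  0.        ,  0.        ,  0.        ,  0.        ]), 'extrinsics': array([[ 0.01883684, -0.99473791,  0.10070587,  0.51631187],
       [-0.99919855, -0.01517125,  0.03704176,  0.06903316],
       [-0.03531901, -0.10132291, -0.99422645,  0.89162879],
       [ 0.        ,  0.        ,  0.        ,  1.        ]])}
0.1 [0.26708259 0.56452374 0.2094178 ] [-6.88281494e-01 -3.06504907e+00  2.31415350e-03] 0.08541682153969571
```

View pics/scene0.png

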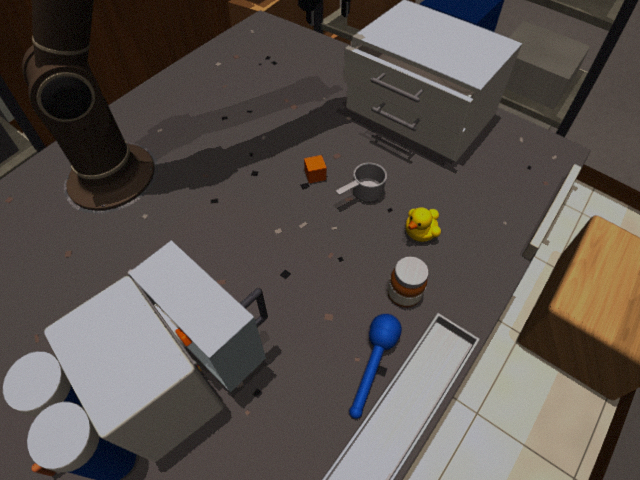

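View pics/top0.png

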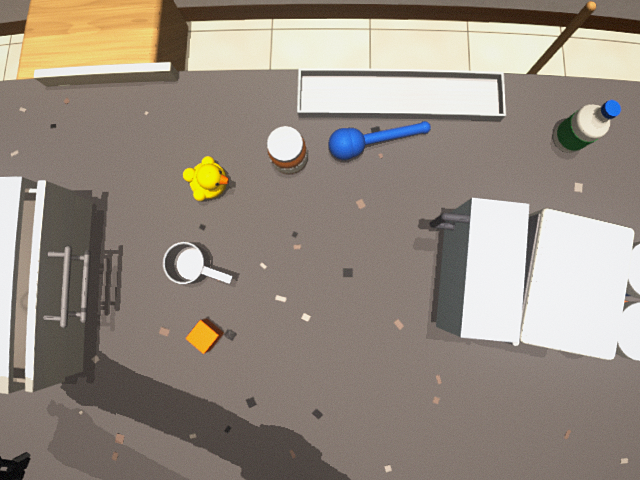

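The scene view shows the unit at lower left: housing top at about (50-195, 280-400), door top from (170,245) to (250,320), handle near (262,305). In the top view the housing top has corners near (545,211), (633,228), (615,357) and (523,343). The door top lies at (473,200)-(528,205)-(517,343)-(461,337), slightly ajar, with the handle at (450,217). The hinge is on the robot side.

```bash
cat > h.py <<'E'
import numpy as np,cv2
from station import *
def rays(n,px,z):
    c=camera_params(n);u=cv2.undistortPoints(np.float64(px).reshape(-1,1,2),c["intrinsics"],c["distortion"])[:,0]
    T=c["extrinsics"];d=np.c_[u,np.ones(len(u))]@T[:3,:3].T;o=T[:3,3]
    return (o+d*((z-o[2])/d[:,2])[:,None])[:,:2]
def proj(n,P):
    c=camera_params(n);T=np.linalg.inv(c["extrinsics"])
    return cv2.projectPoints(np.float64(P),cv2.Rodrigues(T[:3,:3])[0],T[:3,3],c["intrinsics"],c["distortion"])[0][:,0]
E
python3 - <<'E'
from h import *
im=cv2.imread("pics/top0.png");m=(im.min(2)>170).astype(np.uint8)
m=cv2.morphologyEx(m,cv2.MORPH_OPEN,np.ones((5,5)))
n,l,st,ce=cv2.connectedComponentsWithStats(m)
for i in range(1,n):
    if st[i,4]>3000:
        c=max(cv2.findContours((l==i).astype(np.uint8),cv2.RETR_EXTERNAL,cv2.CHAIN_APPROX_NONE)[0],key=len)
        for z in(.222,.225):
            r=cv2.minAreaRect(rays("top",c,z).astype(np.float32)*1000);print(st[i],z,r,cv2.boxPoints(r).round().tolist())
im=cv2.imread("pics/scene0.png")
cv2.imwrite("pics/c.png",np.hstack([cv2.resize(im[230:400,30:280],(400,300))[:, :],cv2.resize(cv2.imread("pics/top0.png")[180:370,400:640],(400,300))]))
E
```

```text
[ 188   30   83   41 3143] 0.222 ((875.3243408203125, 241.57635498046875), (65.81758880615234, 127.88179016113281), 0.03358783945441246) [[842.0, 305.0], [842.0, 178.0], [908.0, 178.0], [908.0, 306.0]]
[ 188   30   83   41 3143] 0.225 ((873.7159423828125, 240.80332946777344), (65.52272033691406, 127.308837890625), 0.033565979450941086) [[841.0, 304.0], [841.0, 177.0], [907.0, 177.0], [906.0, 304.0]]
[ 271   30   98   41 3896] 0.222 ((873.8807373046875, 101.45545959472656), (147.71896362304688, 67.24018859863281), 89.89259338378906) [[840.0, 28.0], [907.0, 28.0], [908.0, 175.0], [840.0, 175.0]]
[ 271   30   98   41 3896] 0.225 ((872.27880859375, 101.31019592285156), (147.0571746826172, 66.93899536132812), 89.89258575439453) [[839.0, 28.0], [906.0, 28.0], [906.0, 175.0], [839.0, 175.0]]
[ 371   30   98   43 3960] 0.222 ((874.457763671875, -50.838470458984375), (68.09549713134766, 148.13929748535156), 0.13891007006168365) [[840.0, 23.0], [841.0, -125.0], [909.0, -125.0], [908.0, 23.0]]
[ 371   30   98   43 3960] 0.225 ((872.8532104492188, -50.30146026611328), (67.79045867919922, 147.475
[... 214 characters left out ...]
, 89.98193359375) [[773.0, -168.0], [831.0, -168.0], [831.0, 128.0], [773.0, 128.0]]
[ 301   76  198   40 7147] 0.225 ((800.7183227539062, -19.61614990234375), (294.3460693359375, 57.741458892822266), 89.9819564819336) [[772.0, -167.0], [830.0, -167.0], [830.0, 128.0], [772.0, 128.0]]
[  461   198   179   162 22480] 0.222 ((530.19189453125, -250.30267333984375), (286.0776672363281, 205.34616088867188), 81.37323760986328) [[407.0, -376.0], [610.0, -407.0], [653.0, -124.0], [450.0, -93.0]]
[  461   198   179   162 22480] 0.225 ((530.129638671875, -248.87203979492188), (284.7959289550781, 204.42620849609375), 81.37323760986328) [[408.0, -374.0], [610.0, -405.0], [653.0, -123.0], [450.0, -93.0]]
```

View pics/c.png

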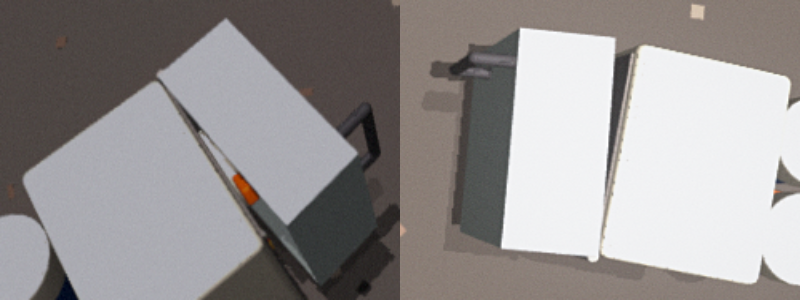

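The crops confirm that the door is ajar about 0.1 rad, hinged at the near-robot corner of the front face (top pixel about (520,343)). The handle bar's upper end is at about (434,219) in the top view.

```bash
python3 - <<'E'
from h import *
im=cv2.imread("pics/top0.png");m=(im.min(2)>170).astype(np.uint8)
m[:190]=0;m[:,:440]=0;m[365:]=0;m[:,636:]=0
yy,xx=np.mgrid[:480,:640]
left=xx<536+(yy-200)*(519.5-536)/145
B=[]
for k,z in((left,.222),(~left,.225)):
    a=cv2.morphologyEx(m*k.astype(np.uint8),cv2.MORPH_OPEN,np.ones((7,7)))
    c=max(cv2.findContours(a,cv2.RETR_EXTERNAL,cv2.CHAIN_APPROX_NONE)[0],key=len)
    r=cv2.minAreaRect(rays("top",c,z).astype(np.float32)*1000);b=cv2.boxPoints(r);B.append(b);print(r,b.round().tolist())
E
```

```text
((544.333984375, -156.67486572265625), (86.33978271484375, 201.24876403808594), 85.06446838378906) [[440.0, -191.0], [641.0, -208.0], [648.0, -122.0], [448.0, -105.0]]
((521.1103515625, -296.90753173828125), (180.67568969726562, 196.96348571777344), 78.69385528564453) [[407.0, -366.0], [600.0, -405.0], [635.0, -228.0], [442.0, -189.0]]
```

```bash
cat >> h.py <<'E'
from scipy.spatial.transform import Rotation as Ro
H=np.array([.4405,-.189]); A=np.arctan2(-39,193)
def en(q): a=A+q; return np.array([np.cos(a),np.sin(a)]),np.array([-np.sin(a),np.cos(a)])
def handle(q,z): e,n=en(q); return np.r_[H+.17*e+.12*n,z]
def down(a,tilt=0,s=1):
    """tool y along s*(cos a,sin a); tool leaning by tilt with its body towards +90deg of a"""
    y=np.r_[np.cos(a),np.sin(a),0]; n=np.r_[-np.sin(a),np.cos(a),0]
    z=-np.cos(tilt)*np.r_[0,0,1]-np.sin(tilt)*n; y=s*y
    return Ro.from_matrix(np.c_[np.cross(y,z),y,z]).as_rotvec()
def unit(out,along,z): e,n=en(0); return np.r_[H+.1*e+along*e+out*n,z]
E
python3 - <<'E'
from h import *
print(proj("top",[handle(.11,.218)]),proj("scene",[handle(.11,.218),unit(0,-.1,.225),unit(0,.1,.225)]))
for s in(1,-1):
    for q in np.arange(.1,1.6,.2):
        j=inverse_kinematics(handle(q,.171),down(A+q,0,s)); print(s,round(q,2),handle(q,.171).round(3),None if j is None else np.round(j,2))
    for t in(0,.2,.35):
        j=inverse_kinematics(unit(.058,.034,.117),down(A,t,s)); print('press',s,t,None if j is None else np.round(j,2))
E
```

```text
[[444.95766448 215.90478016]] [[259.17856347 289.59785615]
 [129.11569671 271.83363897]
 [197.54057117 367.25349516]]
1 0.1 [ 0.622 -0.086  0.171] [-0.43  0.52  0.71  1.67 -0.38  1.09  0.29]
1 0.3 [ 0.598 -0.053  0.171] [-0.46  0.46  0.65  1.74 -0.31  1.05  0.39]
1 0.5 [ 0.567 -0.024  0.171] [-0.49  0.39  0.59  1.81 -0.25  1.01  0.5 ]
1 0.7 [ 0.532 -0.002  0.171] [-0.52  0.31  0.53  1.9  -0.19  0.98  0.61]
1 0.9 [0.493 0.012 0.171] [-0.54  0.24  0.49  1.98 -0.14  0.95  0.72]
1 1.1 [0.452 0.019 0.171] [-0.56  0.16  0.46  2.07 -0.09  0.93  0.85]
1 1.3 [0.411 0.017 0.171] [-0.58  0.08  0.44  2.15 -0.04  0.92  0.99]
1 1.5 [0.37  0.007 0.171] [-0.59 -0.01  0.45  2.23  0.01  0.92  1.15]
press 1 0 [-0.32  0.55  0.71  1.78 -0.43  0.97  0.37]
press 1 0.2 [-0.4   0.55  0.65  1.79 -0.15  0.92  0.07]
press 1 0.35 [-0.48  0.57  0.64  1.78  0.02  0.92 -0.12]
-1 0.1 [ 0.622 -0.086  0.171] [-0.69  0.77  1.25  1.69 -0.77  1.27 -2.51]
-1 0.3 [ 0.598 -0.053  0.171] [-0.78  0.72  1.26  1.76 -0.73  1.22 -2.37]
-1 0.5 [ 0.567 -0.024  0.171] [-0.88  0.66  1.26  1.83 -0.68  1.17 -2.23]
-1 0.7 [ 0.532 -0.002  0.171] [-0.97  0.58  1.27  1.92 -0.62  1.12 -2.1 ]
-1 0.9 [0.493 0.012 0.171] [-1.07  0.47  1.28  2.01 -0.53  1.05 -1.99]
-1 1.1 [0.452 0.019 0.171] [-1.18  0.35  1.29  2.09 -0.4   0.99 -1.92]
-1 1.3 [0.411 0.017 0.171] [-1.32  0.17  1.32  2.18 -0.2   0.93 -1.92]
-1 1.5 [0.37  0.007 0.171] [-0.82 -0.03  0.68  2.24  0.02  0.92 -2.  ]
press -1 0 [-0.58  0.82  1.25  1.8  -0.85  1.18 -2.4 ]
press -1 0.2 [ 0.84  0.84 -1.24  1.7   0.98  1.39  2.3 ]
press -1 0.35 [-0.08  0.5   0.08  1.76  0.37  0.99  2.71]
```

```bash
python3 - <<'E'
from h import *
q=.11
move_pose(handle(q,.30),down(A+q)); movel(handle(q,.171),max_speed=.15); grasp(30)
s=read_state();print(s['clock'],s['position'],s['opening'],s['grasp_force'],s['ft_force'])
for q in np.arange(.2,1.41,.1):
    movel(handle(q,.171),down(A+q),max_speed=.12)
    s=read_state();print(round(q,1),round(s['clock'],2),np.round(s['position']-handle(q,.171),3),np.round(s['ft_force'],1),round(s['opening'],4))
E
```

```text
4.4083 [ 0.62035841 -0.08491159  0.17117932] 0.010874957378895182 29.361383020877838 [-1.58607675 -0.95538281  2.68928368]
0.2 4.72 [-0.001  0.     0.   ] [-2.6 -1.5  2.6] 0.0108
0.3 5.04 [-0. -0.  0.] [-3.  -1.7  3.5] 0.0109
0.4 5.37 [-0. -0.  0.] [-3.3 -3.5  5.1] 0.0109
0.5 5.69 [-0. -0.  0.] [-3.7 -3.5  3.7] 0.0112
0.6 6.02 [-0.001 -0.     0.   ] [-2.6 -4.6  3.9] 0.0107
0.7 6.34 [-0.001 -0.     0.   ] [-3.8 -3.9  3.6] 0.0113
0.8 6.67 [-0.001 -0.     0.   ] [-2.8 -4.5  2.3] 0.0107
0.9 6.99 [-0.001 -0.001  0.   ] [-2.5 -4.9  3. ] 0.0108
1.0 7.32 [-0.001 -0.     0.   ] [-2.2 -5.7  2.6] 0.0112
1.1 7.64 [-0. -0.  0.] [-1.8 -5.9  2.1] 0.0109
1.2 7.97 [-0. -0.  0.] [-0.1 -5.7  1.8] 0.011
1.3 8.29 [-0. -0.  0.] [-1.7 -4.4 -0.1] 0.0107
1.4 8.62 [-0. -0.  0.] [ 0.5 -4.5  1. ] 0.0109
```

```bash
python3 - <<'E'
from h import *
gripper_open(); movel(handle(1.4,.33),max_speed=.15); 
P=unit(.085,.034,.33); move_pose(P,down(A,.2)); grasp(30)
a=snapshot("top");b=snapshot("scene");s=read_state();print(s['clock'],s['position'],s['ft_force'],s['opening'])
cv2.imwrite("pics/o1.png",np.hstack([cv2.resize(a[150:390,340:640],(400,320)),cv2.resize(b[190:430,0:300],(400,320))])[:,:,::-1])
q=[unit(.052,-.02+.06*np.cos(.6),.184),unit(.07,-.02+.06*np.cos(.6),.184)]
for n,o in(("top",(340,150)),("scene",(0,190))): print((proj(n,q)-o)*1.333)
E
```

```text
12.3667 [ 0.58870195 -0.13226122  0.32995073] [-0.52938338  0.05214341 -0.51275966] -0.00020047541183227844
[[202.2424691  130.82514921]
 [186.97222165 127.47385907]]
[[276.17729207 174.53819769]
 [288.97955629 165.31196299]]
```

View pics/o1.png

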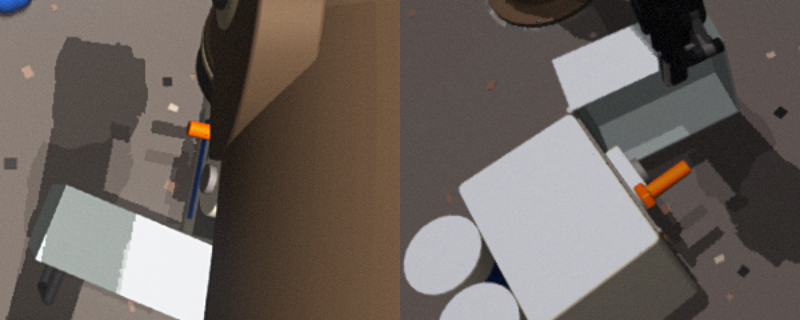

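The door stands wide open and the peg (top crop (190-208,131)) matches the predicted position to a couple of millimetres. Next I press in steps, checking the force.

```bash
python3 - <<'E'
from h import *
movel(unit(.06,.034,.23),max_speed=.12)
e0=np.array(read_state()['joint_efforts'])
for z in list(np.arange(.20,.125,-.01))+[.125,.121,.119]:
    movel(unit(.06,.034,z),max_speed=.06); s=read_state()
    print(round(z,3),round(s['clock'],2),round(s['position'][2],4),np.round(s['ft_force'],1),np.round(np.array(s['joint_efforts'])-e0,1))
    if np.linalg.norm(s['ft_force'])>30: break
b=snapshot("scene");cv2.imwrite("pics/p1.png",cv2.resize(b[190:430,0:300],(750,600))[:,:,::-1])
E
```

```text
0.2 14.03 0.1999 [ 0.5 -0.3 -0.4] [-0.2 -1.2  0.3  1.  -0.  -0.  -0. ]
0.19 14.34 0.1895 [-0.2  0.3 -0.1] [-0.1 -1.8  0.5  1.2 -0.1 -0.  -0. ]
0.18 14.66 0.1795 [ 0.3 -0.8  0.2] [-0.2 -2.2  0.6  1.6 -0.1 -0.  -0. ]
0.17 14.97 0.1705 [1.6 0.3 4.9] [ 0.2  0.1  0.4  4.7 -0.2  0.4  0. ]
0.16 15.29 0.1607 [3.4 1.2 5.7] [ 0.9 -0.1  1.   6.   0.1  1.   0. ]
0.15 15.61 0.1506 [3.6 1.4 6.7] [ 1.3 -0.2  1.5  6.7  0.2  1.   0. ]
0.14 15.93 0.1405 [2.5 1.2 5.6] [ 1.2 -0.7  1.5  6.8  0.1  0.9 -0. ]
0.13 16.24 0.1299 [1.7 1.4 3.8] [ 0.7 -3.1  1.8  4.9  0.2  0.3 -0. ]
0.125 16.49 0.1252 [-0.5  2.   5.4] [ 0.9 -1.5  1.6  5.5  0.1 -0.3 -0. ]
0.121 16.74 0.1212 [-0.6  2.7  7.1] [ 0.9 -1.6  1.6  5.2  0.1 -0.6 -0. ]
0.119 16.99 0.1193 [-2.5  3.   6.1] [ 1.  -1.7  1.6  4.9  0.  -0.8 -0. ]
```

View pics/p1.png

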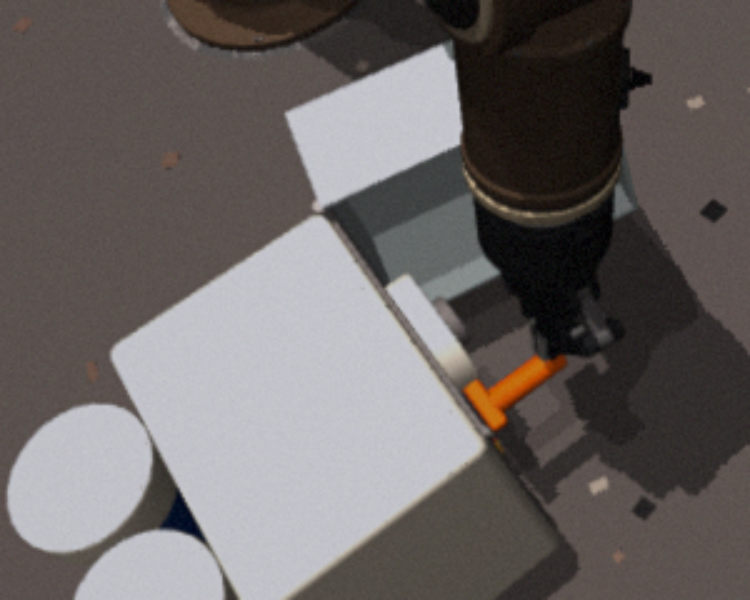

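The fingers now rest on the outer end of the peg (peg from (490,405) to (560,362) in the picture). First contact came lower than expected, so I'll read the dial angle from the peg's pixels.

```bash
python3 - <<'E'
from h import *
b=snapshot("scene");hsv=cv2.cvtColor(b,cv2.COLOR_RGB2HSV)
m=cv2.inRange(hsv,(5,170,90),(20,255,255));m[:300]=0;m[:,300:]=0;m[:,:150]=0
p=np.argwhere(m)[:,::-1];print(len(p))
for lo in range(p[:,0].min(),p[:,0].max(),4):
    s=p[(p[:,0]>=lo)&(p[:,0]<lo+4)];print(lo+1.5,s[:,1].min(),s[:,1].max(),end=' | ')
print()
for q in(0,.6,.85,1,1.1,1.2,1.25,1.3,1.36): print(q,[proj("scene",[unit(o,-.02+.06*np.cos(.6-q),.15+.06*np.sin(.6-q))])[0].round(1).tolist() for o in(.02,.03,.04,.05)])
im=b[290:390,150:270].copy()
cv2.imwrite("pics/p2.png",cv2.resize(im,(720,600),interpolation=cv2.INTER_CUBIC)[:,:,::-1])
E
```

```text
454
186.5 343 350 | 190.5 342 356 | 194.5 344 361 | 198.5 342 367 | 202.5 339 359 | 206.5 336 350 | 210.5 333 347 | 214.5 332 344 | 218.5 334 341 | 222.5 333 338 | 
0 [[189.8, 333.5], [195.3, 329.6], [200.7, 325.6], [206.1, 321.7]]
0.6 [[198.7, 346.7], [203.9, 342.8], [209.1, 338.9], [214.3, 335.1]]
0.85 [[200.2, 349.2], [205.3, 345.4], [210.5, 341.6], [215.5, 337.9]]
1 [[200.4, 349.8], [205.5, 346.1], [210.6, 342.3], [215.6, 338.6]]
1.1 [[200.3, 349.9], [205.4, 346.1], [210.4, 342.4], [215.4, 338.7]]
1.2 [[200.0, 349.6], [205.0, 345.9], [210.0, 342.2], [214.9, 338.6]]
1.25 [[199.8, 349.4], [204.8, 345.7], [209.7, 342.0], [214.6, 338.4]]
1.3 [[199.5, 349.1], [204.4, 345.4], [209.4, 341.7], [214.3, 338.1]]
1.36 [[199.1, 348.6], [204.0, 344.9], [208.9, 341.3], [213.8, 337.7]]
```

View pics/p2.png

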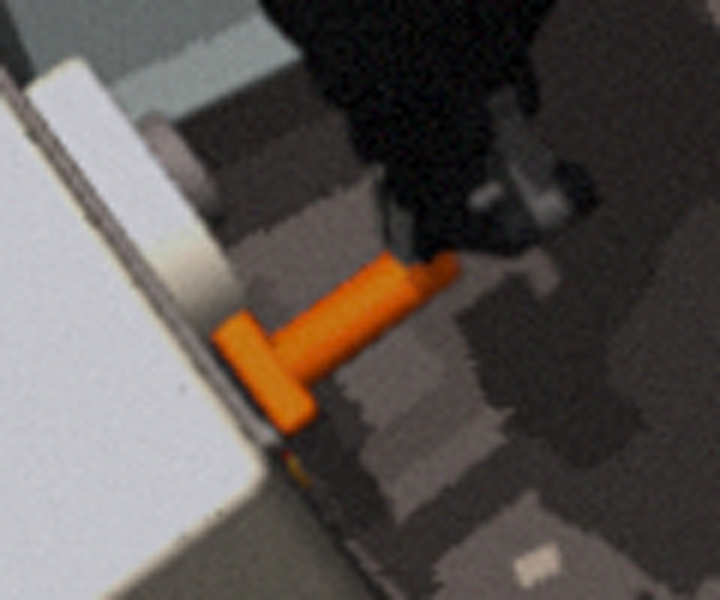

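The scene view barely resolves the dial angle here, because the peg moves almost along the line of sight. I'll press on in 1.5 mm steps until the force shows the hard stop just past the third click.

```bash
python3 - <<'E'
from h import *
for z in np.arange(.1175,.093,-.0015):
    movel(unit(.06,.034,z),max_speed=.03); sleep(.1); s=read_state(); f=s['ft_force']
    print(round(z,4),round(s['clock'],2),round(s['position'][2],4),np.round(f,1))
    if f[2]>14: break
E
```

```text
0.1175 17.44 0.1181 [-2.8  2.9  9.3]
0.116 17.79 0.1163 [-3.5  2.   6.7]
0.1145 18.14 0.1147 [-4.1  2.6  8.3]
0.113 18.49 0.1132 [-4.7  3.3  9.2]
0.1115 18.84 0.1115 [-5.2  3.1  8.1]
0.11 19.19 0.1099 [-5.1  3.3  7.9]
0.1085 19.54 0.1085 [-4.9  3.1  7.8]
0.107 19.89 0.1071 [-5.   2.6  6.8]
0.1055 20.24 0.1057 [-5.9  3.3  9.1]
0.104 20.59 0.1045 [-5.3  2.6 11.4]
0.1025 20.94 0.103 [-7.   3.1 12.4]
0.101 21.29 0.1016 [-6.3  3.5 14. ]
```

```bash
python3 - <<'E'
from h import *
b=snapshot("scene");t=snapshot("top")
hsv=cv2.cvtColor(b,cv2.COLOR_RGB2HSV)
m=cv2.inRange(hsv,(5,170,90),(20,255,255));m[:300]=0;m[:,300:]=0;m[:,:150]=0
p=np.argwhere(m)[:,::-1];print(len(p))
for lo in range(p[:,0].min(),p[:,0].max(),4):
    s=p[(p[:,0]>=lo)&(p[:,0]<lo+4)];print(lo+1.5,s[:,1].min(),s[:,1].max(),end=' | ')
cv2.imwrite("pics/p3.png",np.hstack([cv2.resize(b[300:380,160:240],(400,400),interpolation=cv2.INTER_CUBIC),cv2.resize(t[180:340,430:590],(400,400),interpolation=cv2.INTER_CUBIC)])[:,:,::-1])
E
```

```text
385
188.5 344 353 | 192.5 344 359 | 196.5 343 367 | 200.5 340 368 | 204.5 338 351 | 208.5 334 348 | 212.5 333 345 | 216.5 335 342 |
```

View pics/p3.png

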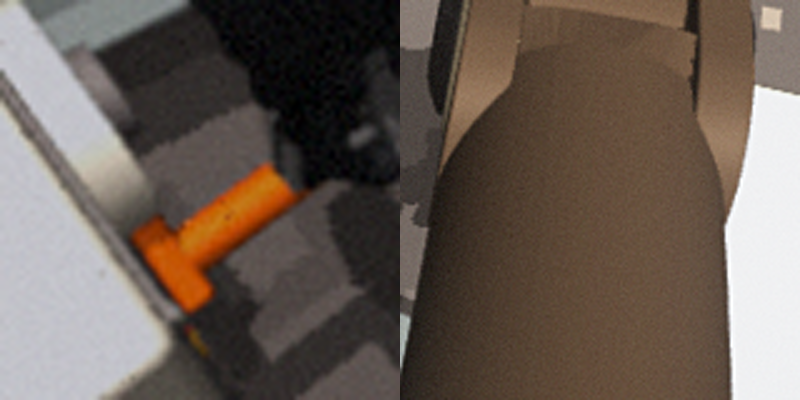

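```bash
python3 - <<'E'
from h import *
o=cv2.imread("pics/o1.png")[:,400:]; o=cv2.resize(o,(300,240),interpolation=cv2.INTER_AREA)
full=np.zeros((480,640,3),np.uint8);full[190:430,:300]=o
b=snapshot("scene");t=b[:,:,::-1].copy()
p1=np.zeros_like(full);p1[190:430,:300]=cv2.resize(cv2.imread("pics/p1.png"),(300,240),interpolation=cv2.INTER_AREA)
def C(im):
    m=cv2.inRange(cv2.cvtColor(im,cv2.COLOR_BGR2HSV),(5,150,70),(22,255,255));m[:280]=0;m[:,300:]=0;m[:,:150]=0
    return m
def sec(m,q,o):  # extent of orange along image normal of the projected peg axis, relative to predicted axis
    P=lambda q,o:proj("scene",[unit(o,-.02+.06*np.cos(.6-q),.15+.06*np.sin(.6-q))])[0]
    c=P(q,o);d=P(q,o+.01)-c;d/=np.linalg.norm(d);n=np.r_[-d[1],d[0]]
    k=np.arange(-20,20,.1);pt=(c+k[:,None]*n).astype(np.float32)
    v=cv2.remap(m,pt[:,0].copy(),pt[:,1].copy(),cv2.INTER_LINEAR).ravel()>127
    return (round(k[v].min(),1),round(k[v].max(),1)) if v.any() else None
for nm,im,qs in(("rest",full,(0,)),("p1",p1,(.9,1.,1.1,1.25,1.34)),("now",t,(.7,.8,1,1.1,1.2,1.25,1.3,1.36))):
    m=C(im)
    for q in qs: print(nm,q,[sec(m,q,o) for o in(.03,.035,.04)])
ys,xs=np.where(C(t)>0);print(xs.min(),xs.max(),ys.max())
for q in(.85,1.25): print("dots",q,[proj("scene",[unit(.0,-.02+r*np.cos(.6-q),.15+r*np.sin(.6-q))])[0].round(0).tolist() for r in(.07,.08,.09)])
s=read_state();print(s['clock'],s['ft_force'],s['position'])
E
```

```text
rest 0 [(np.float64(-7.4), np.float64(4.7)), (np.float64(-7.5), np.float64(4.2)), (np.float64(-7.7), np.float64(4.4))]
p1 0.9 [(np.float64(-6.8), np.float64(4.5)), (np.float64(-6.6), np.float64(4.1)), (np.float64(-6.7), np.float64(4.3))]
p1 1.0 [(np.float64(-7.1), np.float64(4.2)), (np.float64(-6.9), np.float64(3.8)), (np.float64(-7.2), np.float64(3.9))]
p1 1.1 [(np.float64(-7.0), np.float64(4.2)), (np.float64(-6.9), np.float64(3.8)), (np.float64(-7.3), np.float64(4.0))]
p1 1.25 [(np.float64(-6.3), np.float64(4.7)), (np.float64(-6.1), np.float64(4.5)), (np.float64(-6.6), np.float64(4.8))]
p1 1.34 [(np.float64(-5.6), np.float64(5.4)), (np.float64(-5.3), np.float64(5.3)), (np.float64(-5.8), np.float64(5.6))]
now 0.7 [(np.float64(-5.1), np.float64(5.5)), (np.float64(-4.8), np.float64(5.4)), (np.float64(-5.4), np.float64(5.3))]
now 0.8 [(np.float64(-6.1), np.float64(4.4)), (np.float64(-5.9), np.float64(4.2)), (np.float64(-6.4), np.float64(4.1))]
now 1 [(np.float64(-7.1), np.float64(3.4)), (np.float64(-7.0), np.float64(2.9)), (np.float64(-7.3), np.float64(3.2))]
now 1.1 [(np.float64(-7.0), np.float64(3.5)), (np.float64(-7.1), np.float64(3.0)), (np.float64(-7.3), np.float64(3.4))]
now 1.2 [(np.float64(-6.7), np.float64(4.0)), (np.float64(-6.9), np.float64(3.4)), (np.float64(-6.9), np.float64(3.8))]
now 1.25 [(np.float64(-6.3), np.float64(4.3)), (np.float64(-6.6), np.float64(3.8)), (np.float64(-6.6), np.float64(4.1))]
now 1.3 [(np.float64(-5.9), np.float64(4.8)), (np.float64(-6.3), np.float64(4.3)), (np.float64(-6.2), np.float64(4.5))]
now 1.36 [(np.float64(-5.3), np.float64(5.4)), (np.float64(-5.7), np.float64(4.9)), (np.float64(-5.6), np.float64(5.1))]
186 220 370
dots 0.85 [[193.0, 362.0], [197.0, 367.0], [201.0, 372.0]]
dots 1.25 [[193.0, 362.0], [197.0, 366.0], [200.0, 371.0]]
21.4417 [-6.97487605  3.71020609 13.61594306] [ 0.58142192 -0.15698848  0.10159332]
```

```bash
python3 - <<'E'
from h import *
for z in np.arange(.100,.0915,-.001):
    movel(unit(.06,.034,z),max_speed=.03); sleep(.15); s=read_state(); f=s['ft_force']
    print(round(z,4),round(s['clock'],2),round(s['position'][2],4),np.round(f,1),np.round(s['wrist_torque'],2))
    if f[2]>22: break
b=snapshot("scene");cv2.imwrite("pics/p4.png",cv2.resize(b[300:380,160:260],(750,600),interpolation=cv2.INTER_CUBIC)[:,:,::-1])
E
```

```text
0.1 21.84 0.1006 [-7.2  3.6 13.9] [ 0.35  1.98 -0.41]
0.099 22.24 0.0997 [-7.7  3.4 14.4] [ 0.33  1.74 -0.31]
0.098 22.64 0.0988 [-7.   1.9 13.7] [ 0.3   1.56 -0.31]
0.097 23.04 0.098 [-3.3  1.7 11. ] [ 0.15  0.67 -0.09]
0.096 23.44 0.0971 [-1.   1.2  9.4] [ 0.18  0.23 -0.03]
0.095 23.84 0.0962 [0.1 2.2 9.4] [ 0.08  0.02 -0.01]
0.094 24.24 0.0952 [1.8 1.1 8.5] [-0.04 -0.32  0.01]
0.093 24.64 0.0942 [3.  0.7 7.2] [-0.02 -0.44  0.1 ]
0.092 25.04 0.0934 [2.2 0.4 7.5] [-0.04 -0.43  0.08]
```

View pics/p4.png

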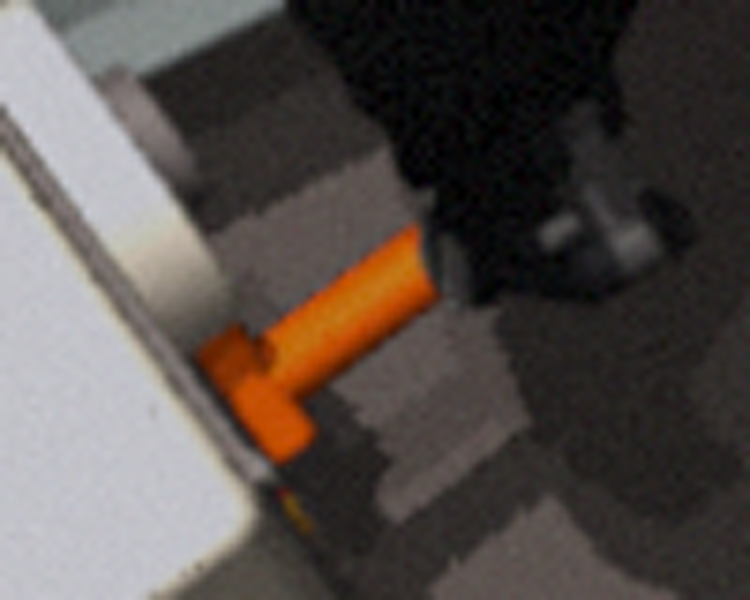

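```bash
python3 - <<'E'
from h import *
im=snapshot("scene")[:,:,::-1].copy()
m=cv2.inRange(cv2.cvtColor(im,cv2.COLOR_BGR2HSV),(5,150,70),(22,255,255));m[:280]=0;m[:,300:]=0;m[:,:150]=0
P=lambda q,o:proj("scene",[unit(o,-.02+.06*np.cos(.6-q),.15+.06*np.sin(.6-q))])[0]
for q in(.7,.8,.9,1,1.1,1.15,1.2,1.25,1.3,1.36):
    r=[]
    for o in(.03,.035,.04):
        c=P(q,o);d=P(q,o+.01)-c;d/=np.linalg.norm(d);n=np.r_[-d[1],d[0]]
        k=np.arange(-20,20,.1);pt=(c+k[:,None]*n).astype(np.float32)
        v=cv2.remap(m,pt[:,0].copy(),pt[:,1].copy(),cv2.INTER_LINEAR).ravel()>127
        r.append((k[v].min()+k[v].max())/2 if v.any() else np.nan)
    print(q,np.mean(r).round(2))
s=read_state();print(np.array(s['position'])-unit(.06,.034,.092),Ro.from_rotvec(s['orientation']).as_matrix().round(2))
E
```

```text
0.7 -0.98
0.8 -2.07
0.9 -2.73
1 -3.0
1.1 -2.98
1.15 -2.83
1.2 -2.57
1.25 -2.22
1.3 -1.82
1.36 -1.2
[ 0.00128693 -0.00066561  0.00136523] [[ 0.19  0.98 -0.04]
 [ 0.96 -0.2  -0.2 ]
 [-0.2   0.   -0.98]]
```

```bash
python3 - <<'E'
from h import *
s=read_state();p=np.array(s['position']);Z=Ro.from_rotvec(s['orientation']).as_matrix()[:,2]
f=lambda P:((proj("scene",[P])[0]-[160,300])*7.5).round(0)
print("tcp",f(p),"10,20,40 up",[f(p-d*Z) for d in(.01,.02,.04)])
for q in(.75,1.25,1.33):
    for o in(.05,.06,.07): print(q,o,f(unit(o,-.02+.06*np.cos(.6-q),.15+.06*np.sin(.6-q))))
E0=None
for t in(.0,.2,.35):
  for s_ in(1,-1):
    for a in(0,np.pi/2):
        j=inverse_kinematics(unit(.06,.03,.117),down(A,t,s_)); 
    print(t,s_,None if j is None else np.round(j,2))
E
```

```text
tcp [481. 320.] 10,20,40 up [array([480., 298.]), array([479., 276.]), array([477., 231.])]
0.75 0.05 [414. 277.]
0.75 0.06 [452. 249.]
0.75 0.07 [490. 221.]
1.25 0.05 [410. 288.]
1.25 0.06 [446. 261.]
1.25 0.07 [483. 234.]
1.33 0.05 [406. 284.]
1.33 0.06 [442. 257.]
1.33 0.07 [478. 231.]
0.0 1 [-0.13  0.48  0.42  1.78 -0.24  0.93  0.2 ]
0.0 -1 [-0.59  0.82  1.25  1.81 -0.85  1.18 -2.4 ]
0.2 1 [-0.33  0.51  0.54  1.79 -0.07  0.91 -0.01]
0.2 -1 [ 0.24  0.48 -0.25  1.75  0.37  0.99  2.74]
0.35 1 [-0.46  0.56  0.61  1.79  0.05  0.92 -0.15]
0.35 -1 [ 0.12  0.51 -0.2   1.75  0.51  1.05  2.59]
```

The projected TCP lies beside and below the peg, so the narrow fingertips have slipped down its far flank. I'll lift clear, turn the tool 90° so the 22 mm pad width crosses the peg, and press again following the peg's arc.

```bash
cat >> h.py <<'E'
def cross(t,s=1):
    e,n=en(0); n=np.r_[n,0]; k=np.r_[0,0,1.]; z=-np.cos(t)*k-np.sin(t)*n; y=s*(np.cos(t)*n-np.sin(t)*k)
    return Ro.from_matrix(np.c_[np.cross(y,z),y,z]).as_rotvec()
def tip(q,o=.058,dz=0): return unit(o,-.02+.06*np.cos(.6-q),.15+.06*np.sin(.6-q)+.009+dz)
E
python3 - <<'E'
from h import *
movel(unit(.062,.037,.25),max_speed=.15)
b=None
for s in(1,-1):
    js=[inverse_kinematics(P,cross(.2,s)) for P in(tip(0,dz=.05),tip(.6),tip(1.3))]
    print(s,[None if j is None else np.round(j,2) for j in js])
    if all(j is not None for j in js):
        d=np.abs(js[0]-np.array(read_state()['joint_pos'])).max()
        if b is None or d<b[0]: b=(d,s)
s=b[1]; move_pose(tip(0,dz=.05),cross(.2,s)); grasp(30)
f0=np.array(read_state()['ft_force']);print("free",f0.round(1))
for dz in(.008,.004,0,-.004): 
    movel(tip(0,dz=dz),max_speed=.05); st=read_state(); print(dz,round(st['clock'],2),st['position'][2].round(4),np.round(st['ft_force'],1))
b=snapshot("scene");t=snapshot("top");cv2.imwrite("pics/p5.png",np.hstack([cv2.resize(b[280:380,150:250],(400,400),interpolation=cv2.INTER_CUBIC),cv2.resize(t[180:340,430:590],(400,400),interpolation=cv2.INTER_CUBIC)])[:,:,::-1])
p=np.array(st['position']);print((proj("scene",[p])[0]-[150,280])*4,(proj("top",[p])[0]-[430,180])*2.5)
E
```

```text
1 [array([-0.13,  0.35,  0.25,  1.64,  0.12,  1.18,  1.43]), array([-0.1 ,  0.44,  0.22,  1.71,  0.12,  1.02,  1.41]), array([-0.1 ,  0.46,  0.22,  1.78,  0.13,  0.93,  1.39])]
-1 [array([-0.59,  0.47,  0.94,  1.67, -0.19,  1.17, -1.41]), array([-0.55,  0.57,  0.89,  1.74, -0.28,  1.02, -1.37]), array([-0.54,  0.6 ,  0.87,  1.81, -0.3 ,  0.93, -1.36])]
free [ 0. -0. -1.]
0.008 28.81 0.2012 [0.7 0.3 0. ]
0.004 29.06 0.1967 [ 0.8  0.  -0.2]
0 29.31 0.1926 [0.3 0.7 0.1]
-0.004 29.56 0.1886 [-0.3  0.3  0.4]
[238.91685562 149.03491523] [147.04186386 167.92136284]
```

View pics/p5.png

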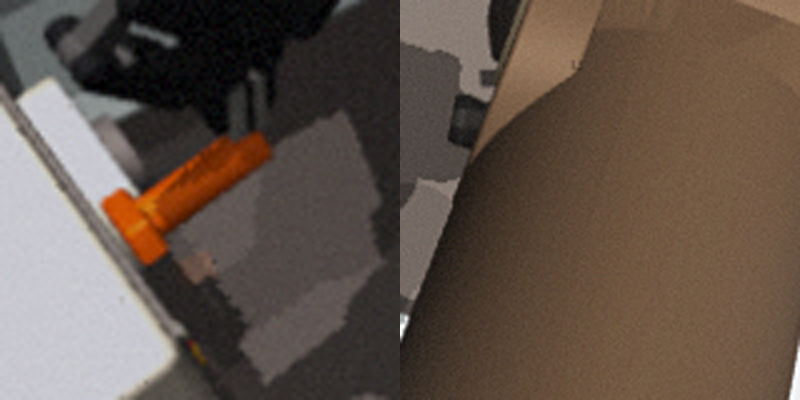

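The fingertips (about (238,135) left crop) stand over the outer end of the peg, barely touching. I'll find contact, then follow the arc with that height offset.

```bash
python3 - <<'E'
from h import *
dz=-.004
for dz in np.arange(-.006,-.03,-.002):
    movel(tip(0,dz=dz),max_speed=.05); f=np.array(read_state()['ft_force'])
    if f[2]>2: break
print("contact",dz,f.round(1),round(read_state()['clock'],2))
for q in list(np.arange(.1,1.36,.1))+[1.3,1.36]:
    movel(tip(q,dz=dz),max_speed=.05); sleep(.05); s=read_state(); f=np.array(s['ft_force'])
    print(round(q,2),round(s['clock'],2),(np.array(s['position'])-tip(q,dz=dz)).round(4),f.round(1))
    if np.linalg.norm(f)>25: break
b=snapshot("scene");cv2.imwrite("pics/p6.png",cv2.resize(b[280:380,150:250],(600,600),interpolation=cv2.INTER_CUBIC)[:,:,::-1])
p=np.array(s['position']);print((proj("scene",[p])[0]-[150,280])*6)
E
```

```text
contact -0.02 [0.8 0.6 2.9] 31.66
0.1 31.98 [ 0.0006 -0.0001  0.0004] [1.3 0.2 5.7]
0.2 32.29 [ 0.0009 -0.      0.0005] [2.9 1.2 5. ]
0.3 32.61 [0.0001 0.0003 0.0001] [2.7 0.3 3.1]
0.4 32.92 [0.0004 0.0002 0.0004] [3.1 1.8 5.5]
0.5 33.24 [0.0001 0.0001 0.0003] [2.8 2.8 5.5]
0.6 33.56 [0.0002 0.0001 0.0004] [3.4 2.3 5.4]
0.7 33.88 [-0.0004  0.      0.0001] [1.1 1.9 3. ]
0.8 34.19 [ 0.     -0.0001  0.0004] [1.7 1.4 6.1]
0.9 34.51 [ 0.0002 -0.0002  0.0005] [2.3 0.9 5.7]
1.0 34.83 [ 0.0004 -0.0002  0.0006] [2.9 1.3 7.3]
1.1 35.14 [ 0.     -0.0002  0.0004] [2.4 1.6 5.2]
1.2 35.46 [ 0.0004 -0.0003  0.0006] [1.7 0.6 6.6]
1.3 35.77 [ 0.0006 -0.0004  0.0008] [2.5 1.4 8. ]
1.3 36.08 [ 0.0007 -0.0004  0.0009] [2.2 1.1 7.3]
1.36 36.38 [ 0.001  -0.0004  0.001 ] [3.3 1.  6.9]
[414.53832893 345.72885849]
```

View pics/p6.png

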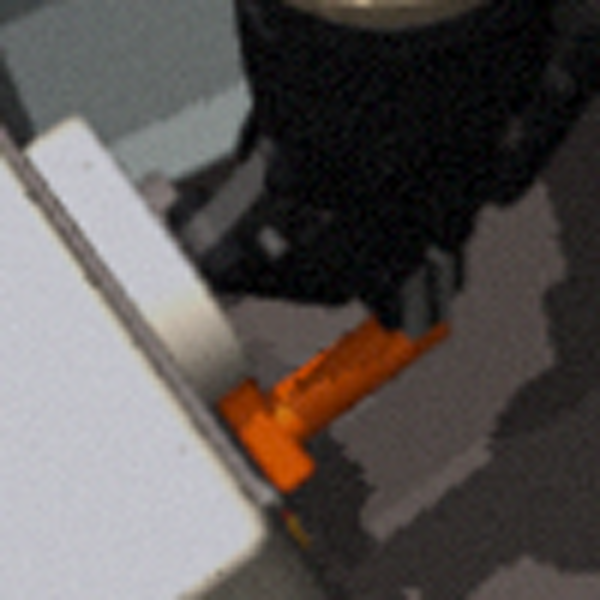

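```bash
cat >> h.py <<'E'
def est():
    im=snapshot("scene")[:,:,::-1].copy()
    m=cv2.inRange(cv2.cvtColor(im,cv2.COLOR_BGR2HSV),(5,150,70),(22,255,255));m[:280]=0;m[:,300:]=0;m[:,:150]=0
    P=lambda q,o:proj("scene",[unit(o,-.02+.06*np.cos(.6-q),.15+.06*np.sin(.6-q))])[0]
    out={}
    for q in(.7,.8,.9,1,1.1,1.2,1.25,1.3,1.36):
        r=[]
        for o in(.025,.03,.035):
            c=P(q,o);d=P(q,o+.01)-c;d/=np.linalg.norm(d);n=np.r_[-d[1],d[0]]
            k=np.arange(-12,12,.1);pt=(c+k[:,None]*n).astype(np.float32)
            v=cv2.remap(m,pt[:,0].copy(),pt[:,1].copy(),cv2.INTER_LINEAR).ravel()>127
            if v.any(): r.append((k[v].min()+k[v].max())/2)
        out[q]=round(float(np.mean(r))+1.5,1) if r else None
    return out
E
python3 - <<'E'
from h import *
print(est())
p=np.array(read_state()['position']);p0=tip(1.36,dz=-.02)
for d in(.002,.004,.006,.008):
    movel(p0-[0,0,d],max_speed=.03); sleep(.1); s=read_state(); f=np.array(s['ft_force']); print(d,round(s['clock'],2),(np.array(s['position'])-p0).round(4),f.round(1))
    if f[2]>20: break
print(est())
E
```

```text
{0.7: 0.9, 0.8: -0.1, 0.9: -0.9, 1: -1.2, 1.1: -1.1, 1.2: -0.7, 1.25: -0.3, 1.3: 0.1, 1.36: 0.7}
0.002 36.83 [ 0.0002 -0.0005 -0.0009] [-0.1  0.6 11.6]
0.004 37.17 [ 0.0004 -0.0008 -0.0018] [-2.2  3.9 22.3]
{0.7: 0.7, 0.8: -0.4, 0.9: -1.2, 1: -1.6, 1.1: -1.6, 1.2: -1.2, 1.25: -0.8, 1.3: -0.4, 1.36: 0.2}
```

The steep force rise (22 N, with the arm lagging its target) is the hard stop at about 1.36, and the picture estimate of about 1.34 agrees. I'll ease slightly, hold, check the door, and hand in.

```bash
python3 - <<'E'
from h import *
movel(tip(1.36,dz=-.02)-[0,0,.0028],max_speed=.03); sleep(.8)
s=read_state();print(s['clock'],np.round(s['ft_force'],1),est())
b=snapshot("scene")
e,n=en(1.4);print("door top px colours",[b[int(round(v)),int(round(u))].tolist() for u,v in proj("scene",[np.r_[H+.05*e+.04*n,.222],np.r_[H+.08*e+.04*n,.222]])])
if s['ft_force'][2]>5: job_done(); print("handed in")
E
```

```text
38.275 [-1.   2.5 16.5] {0.7: 0.7, 0.8: -0.4, 0.9: -1.1, 1: -1.4, 1.1: -1.4, 1.2: -1.0, 1.25: -0.7, 1.3: -0.3, 1.36: 0.3}
door top px colours [[195, 195, 202], [194, 194, 204]]
the job is handed in; nothing more can be done
handed in
```

I handed the job in at 38 s with the door open about 1.4 rad and the fingers pressing the dial at its stop past the third click (about 1.33 rad, 16 N); the first press slipped off the peg, so I let the dial spring back and pressed again, and I did not re-check the bystanders' positions.

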